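# Square a jar box up against the taping fence and its end stop

### The arm

A 6-joint arm with a two-finger parallel gripper is mounted at the origin on the work surface; the furniture and walls round the work are solid. World frame = base frame: x ahead of the robot, y to its left, z up, the work surface at z = 0. Lengths are in m, angles in degrees, forces in N, time in s.
With the tool pointing down it reaches from about 0.4 to 0.825 m from the base axis. Payload 7 kg.
Tool frame: the origin (TCP) lies midway between the tips of the shut fingers; the grasp point (between the pads) lies r.grasp_offset behind it (r.grasp_offset is the distance from the TCP to the grasp point, in m); z points along the fingers, y is the direction in which the jaws open and shut (so a half turn about z gives the same grasp; the last joint's range is limited). The gripper opens to 88 mm and grips with 3 to 60 N. Pads are 19 mm wide; open, the fingers measure 130 mm over their backs; the gripper's body (78 mm by 193 mm) begins 47 mm behind the grasp point.
Start: joints at [93.57, 20.546, 0.682, 0, -70.136, -16.507], TCP at [0.151, 0.658, 0.227] pointing down, gripper open.
Joint ranges: [-176.03, 176.03], [-82.01, 121.73], [-58.28, 71.71], [-173.87, 95.51], [-174.79, -0.11], [-173.66, 173.66]. Speed limits (degrees/s): [136.94, 136.94, 172.46, 180, 180, 180].

### API

Orientations are given as [roll, pitch, yaw] about the fixed x, y, z axes, in that order (R = Rz(yaw) Ry(pitch) Rx(roll)).
In Python, from plant import status, imaging, r gives the robot as it stands.
- The arm moves only by the tool apply_moves, never from a script. Its argument "moves" is a list of rows, each a list of 6 numbers: the shift along the tool's x, y, z in units of 200 mm (1.0 is 200 mm), then the turn, a rotation vector about the tool's x, y, z in units of 90 degrees (1.0 is 90 degrees). In form: [[tx, ty, tz, rx, ry, rz], ...]. A call has 1 to 12 rows; each row is the pose to reach, as a shift and turn from the pose measured when the call began, along the tool's axes at that moment; what a row does not reach only later rows make up. A row lasts 1/8 s, in which the tool goes at most 62.5 mm and 10.7 degrees, less where a joint would pass 70% of its speed; a pose out of reach is approached as far as the arm can. A call with a number of a shift or a turn outside -1 to 1 is refused whole. A call with a gripper value outside its range is refused whole. "hand" is the closure, from -1 (fully open) to 1 (shut), set as the call begins (left out, the last holds). The fingers move at their own pace and stop on an object; "grip_force" is the grip in N (left out, the last holds). Time passes only in rows, so rows that repeat a pose let the fingers close. It gives the time, the measured TCP pose, the force and the opening at its end, in the units of the state.
- status.get_state(): the state, without advancing time (a new reading comes with each control period).
- imaging.capture(name): name is "scene" or "side" or "wrist"; returns (picture, depth): 480x640x3 uint8, blue, green, red; 480x640 float32, m along the optical axis (not along the pixel's ray), 0 where there is no reading.
- imaging.camera_info(name): a dict with "fx", "fy", "cx", "cy" (pixels), "k1" (the pictures are not rectified: a ray, as slopes to the right and down, at radius r is drawn at 1 + k1 r^2 times it, then the intrinsics apply), "T" (4x4, takes a point from camera to world coordinates). Camera axes: x right, y up, looking along -z (the intrinsics and any distortion apply to the point x, -y, -z); pixel columns grow to the right and rows downward; lengths in m; the calibration is good to about 2 mm. A picture is of the moment at which its call begins: read the wrist's pose just before it. camera_info takes no time and is no camera call; for the wrist camera it gives the pose at the moment of the call.
- r.close_job(): hands the job in, once; it reports no verdict.
The state is a dict: "time_s": time; "joints": joint angles; "qd": joint speeds; "joint_torque": joint torques, N m; "tcp_pos": TCP position; "eef_rot": TCP orientation; "contact_force": force on the tool from outside, world axes, zero at the start; "moment": the same for the moment, N m; "gripper_width": finger opening in m.
Only numpy, scipy, OpenCV 4.12 (cv2) and the standard library are available. Lean on these libraries where they do the work, as an engineer would, in place of code of your own. Each camera call takes 0.05 s, during which the arm holds its last target.

### The job

Push the white polystyrene jar box standing in front of the low metal fence along the table until one long side lies flush against the fence and its end is flush against the yellow end stop, ready for taping. Only push it with the fingers: do not grasp it, lift it or tip it. Leave the jars, tape measure and spray bottle around it alone.

Things in the scene. Friction and masses are not known exactly. Their poses are not given: they have to be found in the camera images.
- jar_box: Loose white polystyrene jar box, taped shut, a closed block 98 (its x) x 138 (its y) x 88 (z) mm, 0.3 to 0.65 kg. Origin at the centre of its underside, z up. It stands on the table in front of the fence, about square to it but turned up to 0.45 rad; it slides under a push of a few N.
- fence: Fixed straight aluminium angle bar screwed to the table, 440 mm long (its y), upright 34 mm high and 6 mm thick, with a 40 mm deep, 5 mm thick foot behind it. Origin at table height in the middle of its working face, which is the plane x = 0 of its frame and looks toward its -x (the robot's side); its y runs along the bar.
- end_stop: Fixed yellow end stop clamped on the fence near its left or right end (varies). A block 24 mm thick (its y), 40 mm high, jutting 75 mm from the fence's working face toward -x, with a clamp 18 mm deep behind. Axes parallel to the fence's. Origin at table height on the working face, mid-thickness: its stop faces lie at y = -12 and +12 mm; the one toward the fence's middle counts.
- spare_seat: Fixed dark steel plate, 60 x 24 mm and only 3 mm high, flat on the table near the other end of the fence, with nothing mounted on it. Origin at table height on the fence's working face; the plate lies 5 to 65 mm in front of it. Axes parallel to the fence's.
- jar_left: Bystander: loose unlabelled grey jar with black lid, 70 mm diameter, 116 mm high, left of the work. Origin under its centre.
- jar_right: Bystander: loose unlabelled grey jar with black lid, 70 mm diameter, 116 mm high, right of the work. Origin under its centre.
- tape_measure_1: Bystander: pocket tape measure lying on its side, 58 x 90 x 28 mm, right of the work. Origin at its underside.
- spray_bottle_1: Bystander: white spray bottle with blue head, 94 x 66 x 203 mm, far left. Origin at its underside.
There are look-alikes about, which are no part of the job. Several things have the shape of the end_stop; the one meant has the colours described above.

How it is judged (in metres and radians):
At the end, for the whole second after the job is handed in: The jar box stands flat on the table, at rest, its long side within 4 mm of the fence's face and parallel to it within 0.035 rad, and its end within 4 mm of the yellow stop's inner face (x of jar_box in the frame of fence between -0.053 and -0.046 m and ((y of jar_box in the frame of end_stop between 0.078 and 0.085 m and y of jar_box in the frame of fence below 0 m) or (y of jar_box in the frame of end_stop between -0.085 and -0.078 m and y of jar_box in the frame of fence above 0 m)) and angle between the x axis of jar_box and the x axis of fence, either way round below 0.035 rad and angle between jar_box's own z axis and vertical below 0.05 rad and height (world z) of jar_box below 0.005 m and linear speed of jar_box below 0.01 m/s); the robot touches nothing.
It fails at once if the jar box is lifted or tipped (height (world z) of jar_box above 0.012 m or angle between jar_box's own z axis and vertical above 0.15 rad).
It fails at once if a bystander (jar, tape measure, spray bottle) is moved by more than 15 mm (distance of any of jar_left, jar_right, tape_measure_1, spray_bottle_1 from where it was at the start of the episode above 0.015 m).
It also fails if it takes over 43 s, if anything falls off the work surface, if the arm or the gripper's body presses on something with over 40 N, if the wrist force passes 120 N, or if a joint passes its speed limit or range.

## Working session

There is one attempt and no reset: what is moved stays moved. The work goes in short steps, Python scripts to look and compute and a tool call to move; the robot and the scene stay as the last step left them, time stands still between calls to the robot, and variables do not carry over. Pictures are saved under pics/ and viewed, and the job is handed in when it is done.

Besides the shell and the picture viewer there is one more tool, called after "Request:" as name(argument=value, ...), one argument or row to a line, values as JSON. apply_moves: Moves the arm, as the interface text tells. Its arguments: {"type":"object","properties":{"moves":{"type":"array","items":{"type":"array","items":{"type":"number"}}},"hand":{"type":"number"},"grip_force":{"type":"number"}},"required":["moves"]}

```bash
ls; mkdir -p pics
python3 - <<'E'
from plant import status, imaging, r
import cv2,numpy as np
print(status.get_state(), r.grasp_offset)
for n in ("scene","side"):
    p,d=imaging.capture(n); cv2.imwrite(f"pics/{n}0.png",p); np.savez(f"pics/{n}0.npz",p=p,d=d)
    print(n,imaging.camera_info(n))
E
```

```text
pics
{'time_s': 0.0, 'joints': array([ 9.35696514e+01,  2.05892542e+01,  6.32206516e-01, -2.14858617e-02,
       -7.01361993e+01, -1.65079284e+01]), 'qd': array([-0.03601047,  0.06053752, -0.03240539,  0.1031245 ,  0.01169884,
        0.00076353]), 'joint_torque': array([ 4.82715659e-04, -5.82709765e+01,  2.93049985e+01,  6.99693114e+00,
        6.85519277e-03, -1.65815354e-04]), 'tcp_pos': array([0.15103111, 0.65736163, 0.22563111]), 'eef_rot': array([ 1.79904857e+02, -7.13312775e-03, -1.29455881e+01]), 'contact_force': array([-0.25604818,  0.62074921, -0.88611492]), 'moment': array([ 0.01570345, -0.04250661,  0.03372265]), 'gripper_width': 0.08741996031243868} 0.0188
scene {'fx': 613.2008286562691, 'fy': 613.2008286562691, 'cx': 319.3592977547212, 'cy': 232.56474512558646, 'k1': -0.16617627611852176, 'T': array([[ 0.85527162,  0.28882719, -0.43022007, -0.18193647],
       [-0.51812278,  0.46433344, -0.71829189, -1.20866483],
       [-0.00769666,  0.83724149,  0.54677916,  0.99876252],
       [ 0.        ,  0.        ,  0.        ,  1.        ]])}
side {'fx': 567.0038294380927, 'fy': 567.0038294380927, 'cx': 322.57030546164, 'cy': 232.50465288850341, 'k1': -0.01796185189706731, 'T': array([[ 0.97753676,  0.11817682, -0.17451681,  0.23915565],
       [-0.21059275,  0.51419316, -0.83141812, -1.38008099],
       [-0.008519  ,  0.84949375,  0.5275299 ,  0.93258505],
       [ 0.        ,  0.        ,  0.        ,  1.        ]])}
```

View pics/scene0.png

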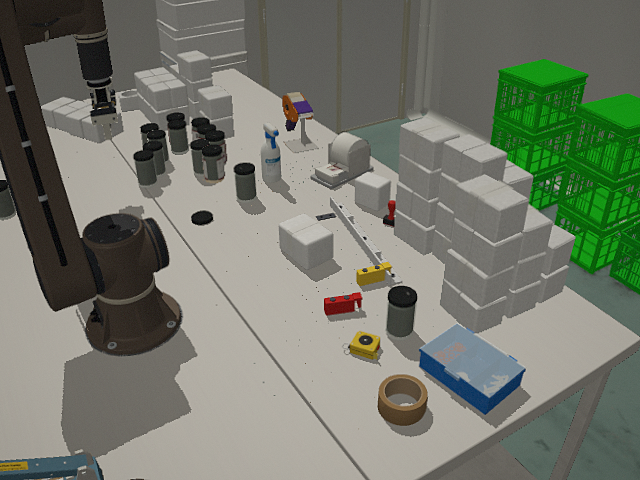

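View pics/side0.png

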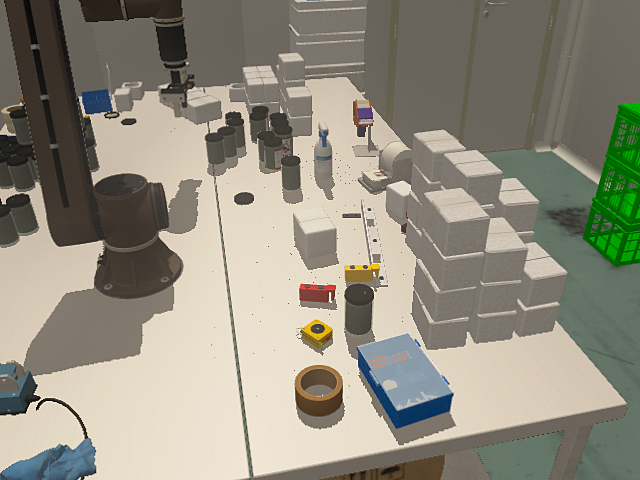

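The scene picture shows the jar box at about (306,243) and the fence running from (335,200) to (395,280). Three things could be the stop: the yellow block on the fence at (374,273), the loose red block at (343,303), and the dark flat plate at (326,216). Yellow on the fence fits the description. I'll confirm that in an enlarged crop.

```bash
cat > h.py <<'E'
import numpy as np, cv2
from plant import imaging
def world(ci,d):
    v,u=np.mgrid[0:480,0:640].astype(np.float64)
    K=np.array([[ci['fx'],0,ci['cx']],[0,ci['fy'],ci['cy']],[0,0,1]])
    # slopes s -> drawn s*(1+k1 r^2)
    pts=cv2.undistortPoints(np.stack([u.ravel(),v.ravel()],1)[:,None],K,np.array([ci['k1'],0,0,0,0]),).reshape(480,640,2)
    P=np.stack([pts[...,0]*d,-pts[...,1]*d,-d],-1)
    return P@ci['T'][:3,:3].T+ci['T'][:3,3]
def proj(ci,P):
    P=np.atleast_2d(P); c=(P-ci['T'][:3,3])@ci['T'][:3,:3]
    s=np.stack([c[:,0],-c[:,1]],1)/(-c[:,2:3]); s=s*(1+ci['k1']*(s**2).sum(1,keepdims=True))
    return s*[ci['fx'],ci['fy']]+[ci['cx'],ci['cy']]
E
python3 - <<'E'
from h import *
for n,(x0,y0,w,h) in {"scene":(260,180,160,150),"side":(280,190,120,120)}.items():
    z=np.load(f"pics/{n}0.npz"); ci=imaging.camera_info(n); W=world(ci,z['d']); p=z['p']
    cv2.imwrite(f"pics/{n}0c.png",cv2.resize(p[y0:y0+h,x0:x0+w],None,fx=5 if n=='scene' else 5,fy=4 if n=='scene' else 5,interpolation=cv2.INTER_CUBIC) if 0 else cv2.resize(p[y0:y0+h,x0:x0+w],None,fx=4,fy=4,interpolation=cv2.INTER_CUBIC))
    for u,v in ([(306,232),(320,300),(374,273),(326,216),(343,300),(401,293),(244,170),(365,240)] if n=="scene" else [(313,220),(360,270),(350,215),(316,288),(359,292),(290,160)]): print(n,u,v,W[v,u].round(4))
    reg=np.zeros((480,640),bool); reg[y0:y0+h,x0:x0+w]=1
    top=reg&(abs(W[...,2]-.088)<.006)&(W[...,0]<.72)
    pts=W[top][:,:2]; print(len(pts),pts.min(0),pts.max(0)); r=cv2.minAreaRect(pts.astype(np.float32)*1000); print(r)
    hsv=cv2.cvtColor(p,cv2.COLOR_BGR2HSV); y=reg&(abs(hsv[...,0].astype(int)-25)<6)&(hsv[...,1]>150)
    t=y&(abs(W[...,2]-.04)<.005); print('yellow',t.sum(), cv2.minAreaRect(W[t][:,:2].astype(np.float32)*1000) if t.any() else '')
    f=reg&(abs(W[...,2]-.034)<.003)&~y&(W[...,0]>.5); print('fence',f.sum(),W[f].mean(0))
E
```

```text
scene 306 232 [0.501  0.0019 0.0936]
scene 320 300 [ 0.441  -0.1686  0.0017]
scene 374 273 [ 0.5964 -0.1847  0.0364]
scene 326 216 [0.6635 0.1622 0.0078]
scene 343 300 [ 0.4626 -0.242   0.0437]
scene 401 293 [ 0.5407 -0.3641  0.1155]
scene 244 170 [0.4942 0.3751 0.1208]
scene 365 240 [ 0.6898 -0.0105  0.0077]
1062 [ 0.45684049 -0.40846223] [0.56403336 0.09836408]
((524.0410766601562, -156.84555053710938), (98.84748077392578, 504.7828369140625), 4.4596848487854)
yellow 181 ((602.0943603515625, -175.04931640625), (29.359506607055664, 93.54132080078125), 80.33599090576172)
fence 353 [ 0.68639782 -0.03268439  0.03424459]
side 313 220 [0.5058 0.0248 0.0882]
side 360 270 [ 0.5926 -0.1824  0.0394]
side 350 215 [0.6554 0.1653 0.0063]
side 316 288 [ 0.4616 -0.2304  0.0367]
side 359 292 [ 0.5372 -0.3678  0.1147]
side 290 160 [0.4986 0.3873 0.1194]
873 [ 0.4548573  -0.40579529] [0.56830015 0.10177156]
((522.1757202148438, -153.53469848632812), (96.3295669555664, 506.2098693847656), 4.937419414520264)
yellow 163 ((598.6351928710938, -176.1646270751953), (32.071773529052734, 91.1257553100586), 82.04974365234375)
fence 178 [0.65412558 0.00317916 0.03422853]
```

```bash
sleep 0
```

```text
(no output)
```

View pics/scene0c.png

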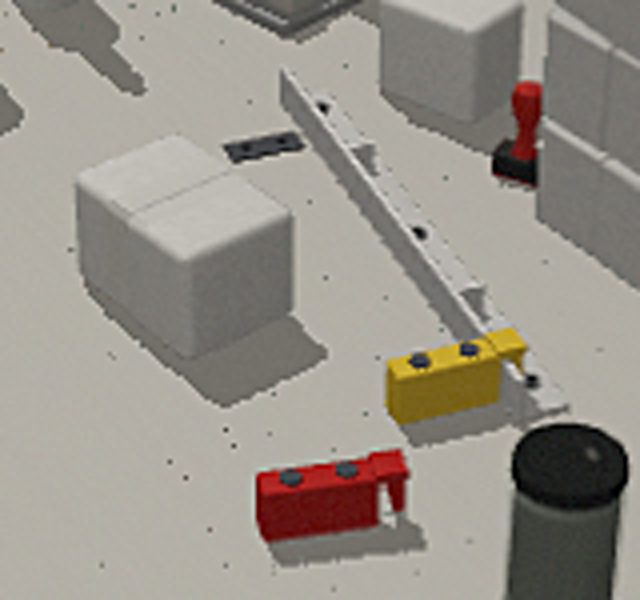

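View pics/side0c.png

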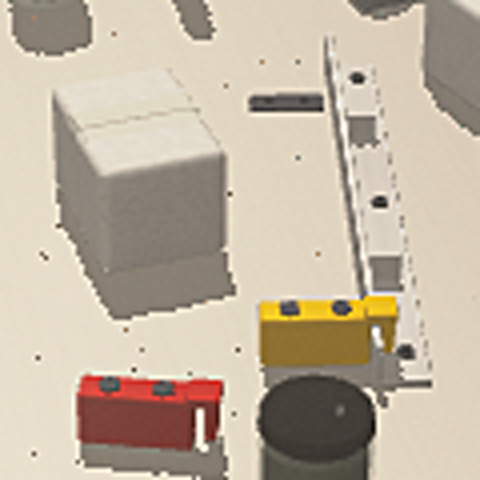

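```bash
cat >> h.py <<'E'
def hit(ci,uv,z):
    K=np.array([[ci['fx'],0,ci['cx']],[0,ci['fy'],ci['cy']],[0,0,1]])
    s=cv2.undistortPoints(np.array(uv,float).reshape(-1,1,2),K,np.array([ci['k1'],0,0,0,0])).reshape(-1,2)
    D=np.c_[s[:,0],-s[:,1],-np.ones(len(s))]@ci['T'][:3,:3].T; o=ci['T'][:3,3]
    return (o+D*((np.asarray(z)-o[2])/D[:,2])[:,None])[:,:2]
E
python3 - <<'E'
from h import *
S={"scene":((260,180),dict(fence=([(283,68),(484,328)],.034),seat=([(222,148),(300,130),(305,145),(232,160)],.003),boxtop=([(78,182),(178,135),(293,212),(185,260)],.088),boxbot=([(83,278),(190,357),(293,319)],0),ytop=([(386,361),(484,336),(500,346),(392,376)],.04),red=([(258,475),(368,458),(405,452),(262,490)],.04))),
"side":((280,190),dict(fence=([(328,38),(363,297)],.034),seat=([(250,96),(322,96),(322,110),(250,110)],.003),boxtop=([(53,92),(168,68),(225,152),(105,178)],.088),boxbot=([(58,224),(105,270),(225,255)],0),ytop=([(258,301),(362,297),(370,318),(258,320)],.04)))}
for n,(o,dd) in S.items():
    ci=imaging.camera_info(n)
    for k,(px,z) in dd.items():
        q=hit(ci,np.array(px)/4+o,z); print(n,k,(q*1000).round(0).tolist())
        if k in('fence','boxtop'):
            for a,b in zip(q[:-1],q[1:]): e=b-a; print('   len',np.linalg.norm(e).round(3),'ang',np.degrees(np.arctan2(e[1],e[0])).round(1))
E
```

```text
scene fence [[714.0, 215.0], [643.0, -152.0]]
   len 0.374 ang -101.0
scene seat [[637.0, 181.0], [703.0, 172.0], [694.0, 151.0], [635.0, 162.0]]
scene boxtop [[459.0, 77.0], [550.0, 94.0], [566.0, -34.0], [474.0, -45.0]]
   len 0.092 ang 10.9
   len 0.129 ang -82.9
   len 0.092 ang -173.0
scene boxbot [[464.0, 86.0], [481.0, -36.0], [565.0, -36.0]]
scene ytop [[562.0, -155.0], [632.0, -166.0], [635.0, -181.0], [556.0, -170.0]]
scene red [[429.0, -210.0], [496.0, -232.0], [518.0, -239.0], [424.0, -224.0]]
side fence [[707.0, 209.0], [631.0, -155.0]]
   len 0.373 ang -101.8
side seat [[635.0, 183.0], [692.0, 170.0], [686.0, 148.0], [629.0, 161.0]]
side boxtop [[456.0, 79.0], [548.0, 95.0], [562.0, -34.0], [472.0, -49.0]]
   len 0.093 ang 10.2
   len 0.13 ang -83.8
   len 0.091 ang -170.4
side boxbot [[449.0, 33.0], [472.0, -35.0], [562.0, -35.0]]
side ytop [[557.0, -152.0], [628.0, -164.0], [626.0, -188.0], [552.0, -174.0]]
```

The crop confirms it: the yellow block clamped on the right end of the fence is the stop. The red one stands loose and the dark plate is only the empty seat. The fence's x axis points at about -11.5°, and the box is turned about 19° from it.

Plan:
1. Use two parted fingers to push the long side to the fence.
2. Push the end along the fence to the stop.

```bash
cat > go.py <<'E'
import numpy as np,sys
from scipy.spatial.transform import Rotation as R
from plant import status
C=np.array([.634,-.160]); a=np.radians(-11.5); ex=np.array([np.cos(a),np.sin(a)]); ey=np.array([-ex[1],ex[0]])
def F(fx,fy,z): return np.r_[C+fx*ex+fy*ey,z]
def go(p,yaw):
    s=status.get_state(); R0=R.from_euler('xyz',s['eef_rot'],degrees=True)
    R1=R.from_euler('xyz',[180,0,yaw],degrees=True)
    d=R0.inv().apply(np.asarray(p)-s['tcp_pos'])/.2
    w=np.degrees((R0.inv()*R1).as_rotvec())/90
    q=s['tcp_pos'][:2]-C
    print('t',round(s['time_s'],2),'tcp',s['tcp_pos'].round(4),'rot',s['eef_rot'].round(1),'fencexy',(q@ex).round(4),(q@ey).round(4),'F',s['contact_force'].round(1),'w',round(s['gripper_width'],3),'j',s['joints'].round(0))
    print('target',np.round(p,4),'shift',d.round(3).tolist(),'rot',w.round(3).tolist())
E
python3 -c "
from go import *
go([.33,.46,.227],-11.5); go(F(-.24,.15,.227),-11.5)"
```

```text
t 0.1 tcp [0.151  0.6574 0.2257] rot [179.9  -0.  -12.9] fencexy -0.6362 0.7048 F [-0.9  0.1 -0.5] w 0.088 j [ 94.  21.   1.  -0. -70. -17.]
target [0.33  0.46  0.227] shift [1.093, 0.762, -0.005] rot [0.001, -0.0, -0.016]
t 0.1 tcp [0.151  0.6574 0.2257] rot [179.9  -0.  -12.9] fencexy -0.6362 0.7048 F [-0.9  0.1 -0.5] w 0.088 j [ 94.  21.   1.  -0. -70. -17.]
target [0.4287 0.0348 0.227 ] shift [2.05, 2.723, -0.002] rot [0.001, -0.0, -0.016]
```

Request:
apply_moves(
  moves=[
    [0.3, 0.2, 0, 0, 0, -0.016],
    [0.6, 0.4, 0, 0, 0, -0.016],
    [0.8, 0.6, 0, 0, 0, -0.016],
    [0.95, 0.8, 0, 0, 0, -0.016],
    [1.0, 1.0, 0, 0, 0, -0.016],
    [1.0, 1.0, 0, 0, 0, -0.016],
  ],
  hand=-0.36,
)

```text
time_s: 0.85
tcp_pos: [0.3014, 0.4149, 0.2264]
eef_rot: [179.9, 0.0, -11.6]
contact_force: [-0.3, 1.2, 0.4]
gripper_width: 0.0598
```

```bash
python3 -c "
from go import *
go(F(-.24,.15,.227),-11.5)"
```

```text
t 0.85 tcp [0.3014 0.4149 0.2264] rot [179.9   0.  -11.6] fencexy -0.4405 0.4971 F [-0.3  1.2  0.4] w 0.06 j [ 76.   5. -19.  -0. -65.   2.]
target [0.4287 0.0348 0.227 ] shift [1.007, 1.733, -0.001] rot [0.001, 0.0, -0.001]
```

Request:
apply_moves(
  moves=[
    [0.2, 0.2, 0, 0, 0, 0],
    [0.4, 0.45, 0, 0, 0, 0],
    [0.6, 0.7, 0, 0, 0, 0],
    [0.75, 0.9, 0, 0, 0, 0],
    [0.8, 1.0, 0, 0, 0, 0],
    [0.8, 1.0, 0, 0, 0, 0],
  ],
)

```text
time_s: 1.6
tcp_pos: [0.4182, 0.186, 0.2265]
eef_rot: [179.9, 0.0, -11.8]
contact_force: [-0.3, 1.2, -0.1]
gripper_width: 0.0598
```

```bash
python3 -c "
from go import *
go(F(-.245,.15,.227),-11.5)"
```

```text
t 1.6 tcp [0.4182 0.186  0.2265] rot [179.9   0.  -11.8] fencexy -0.2804 0.296 F [-0.3  1.2 -0.1] w 0.06 j [ 49.  -0. -25.   0. -65.  29.]
target [0.4238 0.0358 0.227 ] shift [0.18, 0.729, -0.002] rot [0.001, 0.0, -0.003]
```

Request:
apply_moves(
  moves=[
    [0.05, 0.25, 0, 0, 0, 0],
    [0.1, 0.5, 0, 0, 0, 0],
    [0.18, 0.73, 0, 0, 0, 0],
    [0.18, 0.73, 0, 0, 0, 0],
    [0.18, 0.73, 0, 0, 0, 0],
  ],
)

```text
time_s: 2.22
tcp_pos: [0.4241, 0.0365, 0.2267]
eef_rot: [179.9, 0.0, -11.8]
contact_force: [-0.1, 0.3, -0.2]
gripper_width: 0.0594
```

Run:
```python
from h import *; from go import *
ci=imaging.camera_info('wrist'); p,d=imaging.capture('wrist'); cv2.imwrite('pics/w1.png',p); np.savez('pics/w1.npz',p=p,d=d,T=ci['T'])
go(F(-.245,.15,.227),-11.5);go(F(-.245,.15,.038),-11.5)
```

```text
t 2.27 tcp [0.424  0.0369 0.2266] rot [179.9   0.  -11.7] fencexy -0.245 0.1511 F [0.1 0.2 0.2] w 0.06 j [ 32.  -4. -29.   0. -65.  46.]
target [0.4238 0.0358 0.227 ] shift [-0.0, 0.005, -0.002] rot [0.001, 0.0, -0.002]
t 2.27 tcp [0.424  0.0369 0.2266] rot [179.9   0.  -11.7] fencexy -0.245 0.1511 F [0.1 0.2 0.2] w 0.06 j [ 32.  -4. -29.   0. -65.  46.]
target [0.4238 0.0358 0.038 ] shift [0.0, 0.004, 0.943] rot [0.001, 0.0, -0.002]
```

View pics/w1.png

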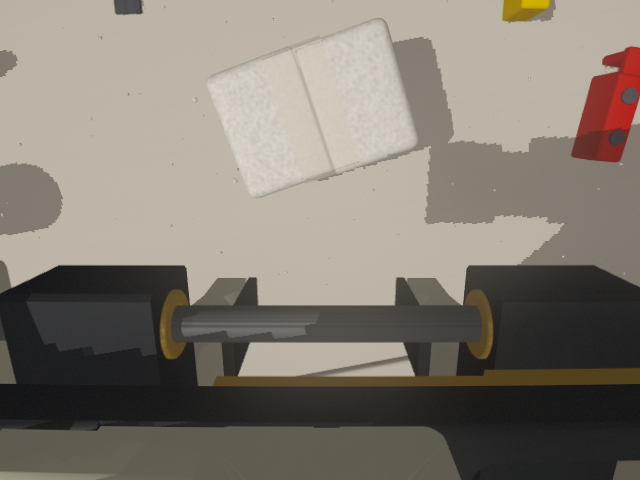

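The wrist view shows the box clear ahead of the fingers. Its top corners are near (208,80), (382,20), (416,145) and (256,197), and the red block is off at the right. I'll check the position from this view.

Run:
```python
from h import *; from go import *
ci=imaging.camera_info('wrist')
q=hit(ci,[(208,80),(382,20),(416,145),(256,197)],.088); print(q.round(3).tolist()); m=q-C; print(np.c_[m@ex,m@ey].round(3).tolist(), (m.mean(0)@ex),m.mean(0)@ey)
q=hit(ci,[(115,13),(141,13)],.003); m=q-C;print('seat',q.round(3).tolist(),np.c_[m@ex,m@ey].round(3).tolist())
q=hit(ci,[(503,20),(546,20)],.0); m=q-C;print('yel',np.c_[m@ex,m@ey].round(3).tolist())
```

```text
[[0.547, 0.098], [0.56, -0.03], [0.472, -0.041], [0.458, 0.085]]
[[-0.137, 0.235], [-0.098, 0.112], [-0.182, 0.084], [-0.221, 0.205]] -0.15949339790364525 0.15916701165337918
seat [[0.635, 0.185], [0.63, 0.162]] [[-0.068, 0.338], [-0.068, 0.315]]
yel [[-0.074, -0.009], [-0.074, -0.048]]
```

Request:
apply_moves(
  moves=[
    [0, 0, 0.3, 0, 0, 0],
    [0, 0, 0.6, 0, 0, 0],
    [0, 0, 0.8, 0, 0, 0],
    [0, 0, 0.9, 0, 0, 0],
    [0, 0, 0.94, 0, 0, 0],
    [0, 0, 0.94, 0, 0, 0],
  ],
)

```text
time_s: 3.02
tcp_pos: [0.424, 0.0374, 0.0386]
eef_rot: [179.9, 0.0, -11.6]
contact_force: [0.3, -0.1, -0.5]
gripper_width: 0.0595
```

```bash
python3 -c "
from go import *
go(F(-.175,.155,.038),-11.5)"
```

```text
t 3.02 tcp [0.424  0.0374 0.0386] rot [179.9   0.  -11.6] fencexy -0.2451 0.1516 F [ 0.3 -0.1 -0.5] w 0.06 j [ 32.  10. -44.   0. -36.  46.]
target [0.4934 0.0268 0.038 ] shift [0.35, -0.018, 0.003] rot [0.001, 0.001, -0.001]
```

Request:
apply_moves(
  moves=[
    [0.04, 0, 0, 0, 0, 0],
    [0.08, 0, 0, 0, 0, 0],
    [0.12, 0, 0, 0, 0, 0],
    [0.16, 0, 0, 0, 0, 0],
    [0.2, 0, 0, 0, 0, 0],
    [0.23, 0, 0, 0, 0, 0],
    [0.26, 0, 0, 0, 0, 0],
    [0.29, 0, 0, 0, 0, 0],
    [0.32, 0, 0, 0, 0, 0],
    [0.35, 0, 0, 0, 0, 0],
    [0.38, 0, 0, 0, 0, 0],
    [0.4, 0, 0, 0, 0, 0],
  ],
)

```text
time_s: 4.53
tcp_pos: [0.5021, 0.0209, 0.0384]
eef_rot: [179.9, 0.1, -11.6]
contact_force: [-6.3, 1.8, 2.8]
gripper_width: 0.0598
```

Run:
```python
from h import *; from go import *
go(F(-.115,.155,.038),-11.5)
p,d=imaging.capture('scene'); cv2.imwrite('pics/s2.png',cv2.resize(p[180:330,260:420],None,fx=4,fy=4,interpolation=cv2.INTER_CUBIC))
```

```text
t 4.53 tcp [0.5021 0.0209 0.0384] rot [ 1.799e+02  1.000e-01 -1.160e+01] fencexy -0.1653 0.151 F [-6.3  1.8  2.8] w 0.06 j [ 25.  17. -34.   0. -39.  53.]
target [0.5522 0.0148 0.038 ] shift [0.252, -0.021, 0.002] rot [0.002, 0.001, -0.002]
```

View pics/s2.png

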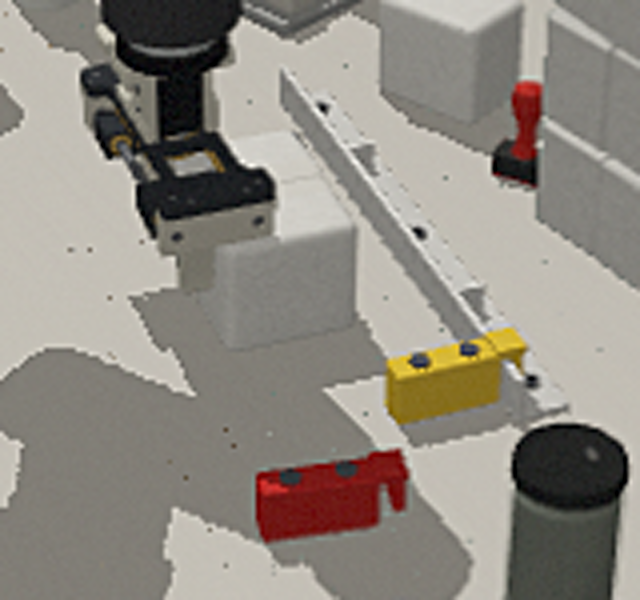

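The box is now square to the fingers and parallel to the fence, with its top around (285,175) in the crop. I'll push it on to the fence.

Request:
apply_moves(
  moves=[
    [0.03, 0, 0, 0, 0, 0],
    [0.06, 0, 0, 0, 0, 0],
    [0.09, 0, 0, 0, 0, 0],
    [0.12, 0, 0, 0, 0, 0],
    [0.15, 0, 0, 0, 0, 0],
    [0.17, 0, 0, 0, 0, 0],
    [0.19, 0, 0, 0, 0, 0],
    [0.21, 0, 0, 0, 0, 0],
    [0.22, 0, 0, 0, 0, 0],
    [0.23, 0, 0, 0, 0, 0],
    [0.24, 0, 0, 0, 0, 0],
    [0.25, 0, 0, 0, 0, 0],
  ],
)

```text
time_s: 6.08
tcp_pos: [0.5517, 0.0108, 0.0384]
eef_rot: [179.9, 0.1, -11.6]
contact_force: [-2.7, 1.1, 0.0]
gripper_width: 0.0598
```

Request:
apply_moves(
  moves=[
    [0.015, 0, 0, 0, 0, 0],
    [0.025, 0, 0, 0, 0, 0],
    [0.035, 0, 0, 0, 0, 0],
  ],
)

```text
time_s: 6.45
tcp_pos: [0.5546, 0.0093, 0.0384]
eef_rot: [179.7, 0.5, -11.6]
contact_force: [-27.7, 10.2, 22.4]
gripper_width: 0.0598
```

Run:
```python
from h import *; from go import *
go(F(-.115,.155,.038),-11.5)
p,d=imaging.capture('side'); cv2.imwrite('pics/d3.png',cv2.resize(p[180:320,280:440],None,fx=4,fy=4,interpolation=cv2.INTER_CUBIC))
```

```text
t 6.45 tcp [0.5546 0.0093 0.0384] rot [179.7   0.5 -11.6] fencexy -0.1116 0.15 F [-27.7  10.2  22.4] w 0.06 j [ 21.  21. -27.  -0. -43.  57.]
target [0.5522 0.0148 0.038 ] shift [-0.017, -0.025, 0.002] rot [0.003, 0.005, -0.001]
```

View pics/d3.png

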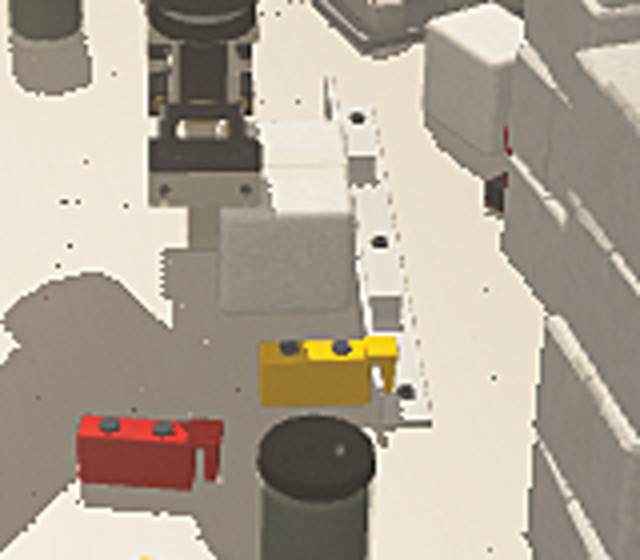

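Contact with the fence shows clearly at about 28 N. I'll back off and go round to the far end. First I'll check the clearance to the white box behind the fence.

Request:
apply_moves(
  moves=[
    [-0.1, 0, 0, 0, 0, 0],
    [-0.25, 0, 0, 0, 0, 0],
    [-0.25, 0, -0.2, 0, 0, 0],
    [-0.25, 0, -0.5, 0, 0, 0],
    [-0.25, 0, -0.7, 0, 0, 0],
    [-0.25, 0, -0.7, 0, 0, 0],
  ],
  hand=0.3,
)

```text
time_s: 7.25
tcp_pos: [0.5101, 0.0206, 0.183]
eef_rot: [-180.0, -0.0, -11.5]
contact_force: [-0.3, 1.0, -0.9]
gripper_width: 0.0307
```

Run:
```python
from h import *; from go import *
z=np.load('pics/scene0.npz'); W=world(imaging.camera_info('scene'),z['d'])
for u,v in [(357,183),(372,178),(388,183),(376,187),(360,200),(375,208)]:
    m=W[v,u,:2]-C; print(u,v,W[v,u].round(3),(m@ex).round(3),(m@ey).round(3))
go(F(-.055,.285,.17),-101.5)
ci=imaging.camera_info('side')
q=hit(ci,np.array([(220,212),(351,212),(338,122),(225,310),(350,310)])/4+[280,180],[.088,.088,.088,0,0])-C; print(np.c_[q@ex,q@ey].round(3).tolist())
p,d=imaging.capture('scene'); cv2.imwrite('pics/s4.png',cv2.resize(p[150:330,230:420],None,fx=4,fy=4,interpolation=cv2.INTER_CUBIC)[:600])
```

```text
357 183 [0.789 0.18  0.079] 0.084 0.364
372 178 [0.827 0.154 0.098] 0.127 0.346
388 183 [0.863 0.118 0.086] 0.169 0.318
376 187 [0.813 0.113 0.089] 0.121 0.303
360 200 [0.791 0.164 0.025] 0.089 0.349
375 208 [0.812 0.111 0.016] 0.12 0.301
t 7.25 tcp [0.5101 0.0206 0.183 ] rot [-180.    -0.   -11.5] fencexy -0.1574 0.1522 F [-0.3  1.  -0.9] w 0.031 j [ 24.   7. -23.   0. -60.  54.]
target [0.6369 0.1302 0.17  ] shift [0.512, -0.664, 0.065] rot [-0.0, -0.0, 1.0]
[[-0.1, 0.082], [-0.008, 0.08], [-0.008, 0.208], [-0.096, 0.089], [-0.005, 0.086]]
```

View pics/s4.png

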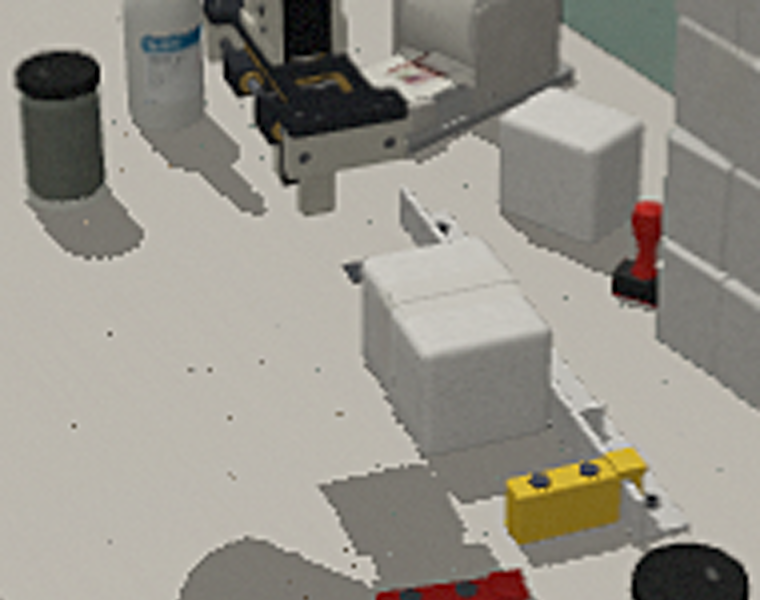

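The box is flush along the fence with its end about 85 mm from the stop. I'll turn the tool and go round above its left end.

Request:
apply_moves(
  moves=[
    [0.05, -0.06, 0, 0, 0, 0.11],
    [0.1, -0.13, 0, 0, 0, 0.22],
    [0.16, -0.2, 0, 0, 0, 0.33],
    [0.22, -0.27, 0, 0, 0, 0.44],
    [0.28, -0.34, 0, 0, 0, 0.55],
    [0.34, -0.41, 0, 0, 0, 0.66],
    [0.4, -0.48, 0, 0, 0, 0.77],
    [0.46, -0.54, 0, 0, 0, 0.88],
    [0.51, -0.6, 0, 0, 0, 0.98],
    [0.51, -0.6, 0, 0, 0, 1.0],
    [0.51, -0.6, 0, 0, 0, 1.0],
  ],
)

```text
time_s: 8.68
tcp_pos: [0.6321, 0.117, 0.1791]
eef_rot: [179.7, -0.1, -101.5]
contact_force: [0.0, -0.8, 0.1]
gripper_width: 0.0309
```

Run:
```python
from h import *; from go import *
ci=imaging.camera_info('wrist'); p,d=imaging.capture('wrist'); cv2.imwrite('pics/w5.png',p)
go(F(-.055,.268,.04),-101.5)
```

```text
t 8.72 tcp [0.6321 0.1169 0.1795] rot [ 1.798e+02 -1.000e-01 -1.015e+02] fencexy -0.0571 0.271 F [ 0.8 -0.1 -0.3] w 0.03 j [ 28.  20.  -7.  -0. -64. -39.]
target [0.6335 0.1136 0.04  ] shift [0.014, -0.013, 0.698] rot [0.003, -0.001, 0.001]
```

View pics/w5.png

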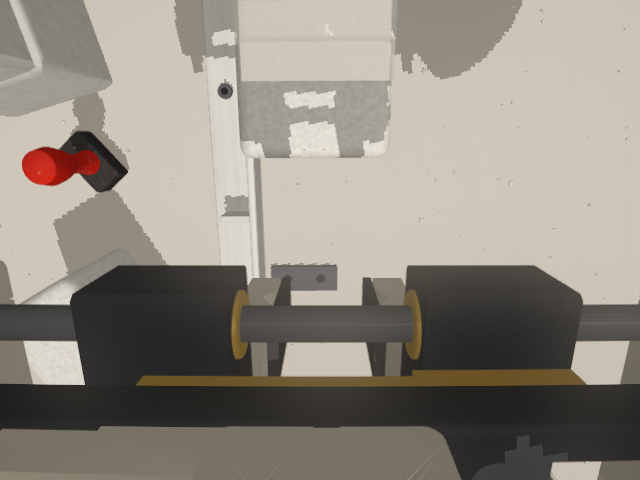

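The wrist view shows the box end edge at about y=155 px, squarely ahead. The fence edge at x≈255 px is outside the left finger, so it is clear to descend.

Request:
apply_moves(
  moves=[
    [0.02, 0, 0.25, 0, 0, 0],
    [0.02, 0, 0.45, 0, 0, 0],
    [0.02, 0, 0.6, 0, 0, 0],
    [0.02, 0, 0.69, 0, 0, 0],
    [0.02, 0, 0.69, 0, 0, 0],
  ],
)

```text
time_s: 9.35
tcp_pos: [0.63, 0.1124, 0.0406]
eef_rot: [179.7, -0.2, -101.4]
contact_force: [-0.1, 0.5, -0.4]
gripper_width: 0.0306
```

Request:
apply_moves(
  moves=[
    [0.04, 0, 0, 0, 0, 0],
    [0.08, 0, 0, 0, 0, 0],
    [0.12, 0, 0, 0, 0, 0],
    [0.16, 0, 0, 0, 0, 0],
    [0.2, 0, 0, 0, 0, 0],
    [0.24, 0, 0, 0, 0, 0],
    [0.28, 0, 0, 0, 0, 0],
    [0.32, 0, 0, 0, 0, 0],
    [0.36, 0, 0, 0, 0, 0],
    [0.39, 0, 0, 0, 0, 0],
    [0.42, 0, 0, 0, 0, 0],
    [0.45, 0, 0, 0, 0, 0],
  ],
)

```text
time_s: 10.85
tcp_pos: [0.6123, 0.0238, 0.041]
eef_rot: [179.7, -0.2, -101.4]
contact_force: [0.1, 4.0, 1.7]
gripper_width: 0.031
```

Run:
```python
from h import *; from go import *
go(F(-.055,.149,.04),-101.5)
p,d=imaging.capture('scene'); cv2.imwrite('pics/s6.png',cv2.resize(p[150:330,230:420],None,fx=4,fy=4,interpolation=cv2.INTER_CUBIC)[:600])
```

```text
t 10.85 tcp [0.6123 0.0238 0.041 ] rot [ 179.7   -0.2 -101.4] fencexy -0.058 0.1758 F [0.1 4.  1.7] w 0.031 j [ 20.  25. -20.  -0. -46. -32.]
target [ 0.6098 -0.003   0.04  ] shift [0.134, -0.015, 0.005] rot [0.003, -0.002, 0.001]
```

View pics/s6.png

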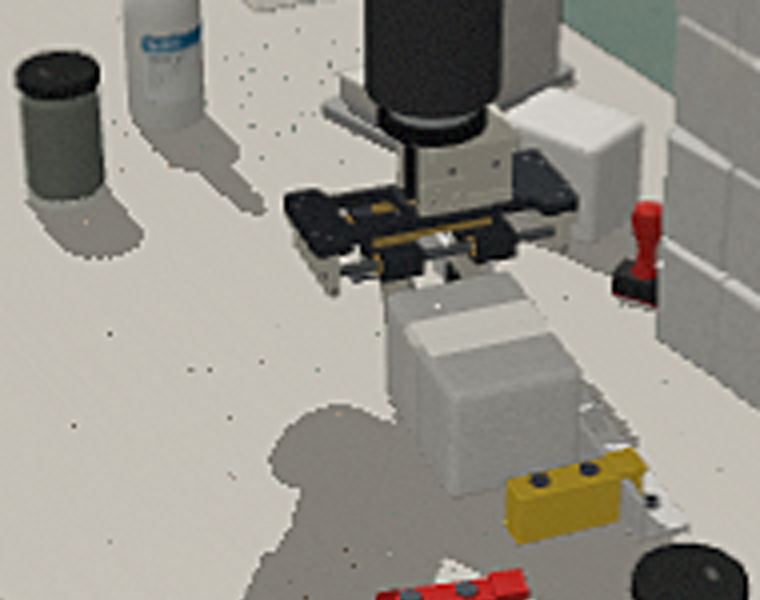

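Request:
apply_moves(
  moves=[
    [0.03, 0, 0, 0, 0, 0],
    [0.05, 0, 0, 0, 0, 0],
    [0.07, 0, 0, 0, 0, 0],
    [0.085, 0, 0, 0, 0, 0],
    [0.1, 0, 0, 0, 0, 0],
    [0.11, 0, 0, 0, 0, 0],
    [0.115, 0, 0, 0, 0, 0],
    [0.12, 0, 0, 0, 0, 0],
    [0.125, 0, 0, 0, 0, 0],
  ],
)

```text
time_s: 12.02
tcp_pos: [0.6069, -0.0014, 0.041]
eef_rot: [179.7, -0.2, -101.4]
contact_force: [1.0, 2.9, 0.6]
gripper_width: 0.0307
```

Request:
apply_moves(
  moves=[
    [0.01, 0, 0, 0, 0, 0],
    [0.015, 0, 0, 0, 0, 0],
  ],
)

```text
time_s: 12.28
tcp_pos: [0.6063, -0.0045, 0.041]
eef_rot: [179.7, -0.2, -101.4]
contact_force: [0.6, 3.2, -0.1]
gripper_width: 0.0309
```

Request:
apply_moves(
  moves=[
    [0.008, 0, 0, 0, 0, 0],
    [0.016, 0, 0, 0, 0, 0],
  ],
)

```text
time_s: 12.52
tcp_pos: [0.6056, -0.0077, 0.041]
eef_rot: [179.7, -0.2, -101.4]
contact_force: [1.3, 3.7, -0.5]
gripper_width: 0.031
```

Request:
apply_moves(
  moves=[
    [0.008, 0, 0, 0, 0, 0],
    [0.016, 0, 0, 0, 0, 0],
  ],
)

```text
time_s: 12.78
tcp_pos: [0.6054, -0.0091, 0.0411]
eef_rot: [179.7, -0.1, -101.4]
contact_force: [-1.1, 18.8, 2.7]
gripper_width: 0.0303
```

The force jumped to 19 N, so the box is against the stop. I'll back off and look.

Request:
apply_moves(
  moves=[
    [-0.1, 0, 0, 0, 0, 0],
    [-0.2, 0, 0, 0, 0, 0],
    [-0.2, 0, -0.3, 0, 0, 0],
    [-0.2, 0, -0.55, 0, 0, 0],
    [-0.3, 0, -0.8, 0, 0, 0],
    [-0.5, 0, -0.8, 0, 0, 0],
    [-0.5, 0, -0.8, 0, 0, 0],
  ],
)

```text
time_s: 13.65
tcp_pos: [0.6265, 0.0917, 0.2014]
eef_rot: [179.7, -0.0, -101.3]
contact_force: [-0.1, -0.6, -0.4]
gripper_width: 0.0308
```

Run:
```python
from h import *; from go import *
go(F(-.055,.2,.2),-101.5)
p,d=imaging.capture('scene'); cv2.imwrite('pics/s7.png',cv2.resize(p[200:300,300:410],None,fx=6,fy=6,interpolation=cv2.INTER_CUBIC))
p,d=imaging.capture('side'); cv2.imwrite('pics/d7.png',cv2.resize(p[200:300,310:410],None,fx=6,fy=6,interpolation=cv2.INTER_CUBIC))
p,d=imaging.capture('wrist'); cv2.imwrite('pics/w7.png',p)
```

```text
t 13.65 tcp [0.6265 0.0917 0.2014] rot [ 179.7   -0.  -101.3] fencexy -0.0576 0.2452 F [-0.1 -0.6 -0.4] w 0.031 j [ 26.  18.  -7.  -0. -66. -37.]
target [0.62  0.047 0.2  ] shift [0.226, -0.012, 0.007] rot [0.003, -0.001, 0.002]
```

View pics/s7.png

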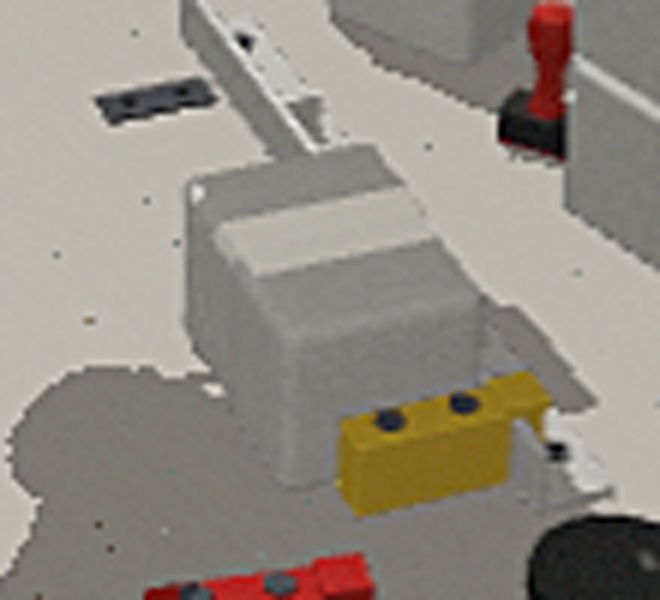

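View pics/d7.png

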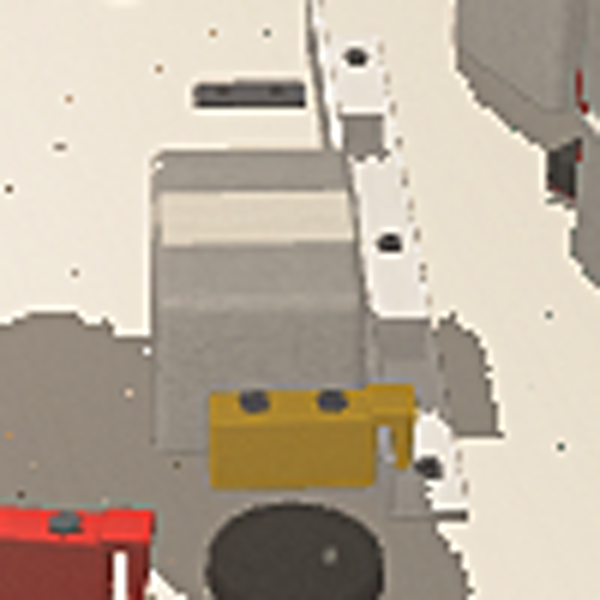

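View pics/w7.png

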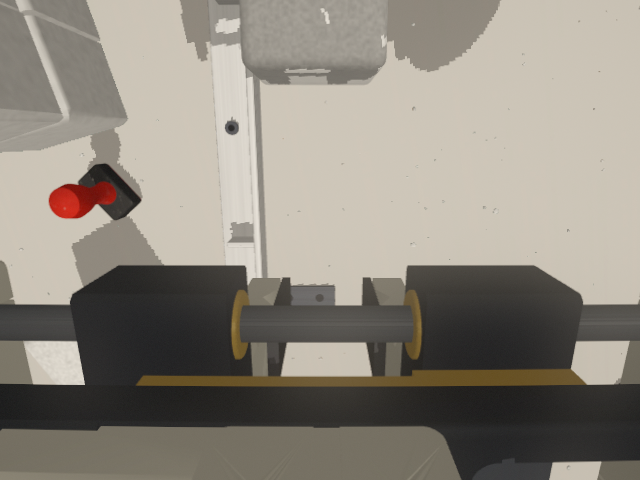

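In the pictures both contacts look flush. As a safeguard I'll press the long side gently against the fence once more, which also measures whether it's still touching there.

```bash
python3 -c "
from go import *
go(F(-.15,.063,.2),-11.5)"
```

```text
t 13.8 tcp [0.6256 0.0891 0.2004] rot [ 1.796e+02 -1.000e-01 -1.014e+02] fencexy -0.0579 0.2424 F [-0.4 -0.6 -0.1] w 0.031 j [ 26.  18.  -7.  -0. -66. -37.]
target [ 0.4996 -0.0684  0.2   ] shift [0.896, 0.462, 0.007] rot [0.004, 0.002, -0.999]
```

Request:
apply_moves(
  moves=[
    [0.05, 0.05, 0, 0, 0, -0.11],
    [0.15, 0.1, 0, 0, 0, -0.22],
    [0.25, 0.15, 0, 0, 0, -0.33],
    [0.35, 0.2, 0, 0, 0, -0.44],
    [0.45, 0.25, 0, 0, 0, -0.55],
    [0.55, 0.3, 0, 0, 0, -0.66],
    [0.65, 0.35, 0, 0, 0, -0.77],
    [0.75, 0.4, 0, 0, 0, -0.88],
    [0.85, 0.45, 0, 0, 0, -0.98],
    [0.91, 0.46, 0, 0, 0, -1.0],
    [0.91, 0.46, 0, 0, 0, -1.0],
  ],
  hand=-0.36,
)

```text
time_s: 15.18
tcp_pos: [0.4987, -0.0722, 0.2013]
eef_rot: [179.8, 0.4, -11.5]
contact_force: [-0.3, -0.5, 0.2]
gripper_width: 0.0593
```

Run:
```python
from h import *; from go import *
go(F(-.135,.063,.038),-11.5)
p,d=imaging.capture('wrist'); cv2.imwrite('pics/w8.png',p)
```

```text
t 15.18 tcp [ 0.4987 -0.0722  0.2013] rot [179.8   0.4 -11.5] fencexy -0.1501 0.0591 F [-0.3 -0.5  0.2] w 0.059 j [ 14.   6. -22.  -0. -62.  64.]
target [ 0.5143 -0.0714  0.038 ] shift [0.081, -0.022, 0.816] rot [0.002, 0.004, -0.0]
```

View pics/w8.png

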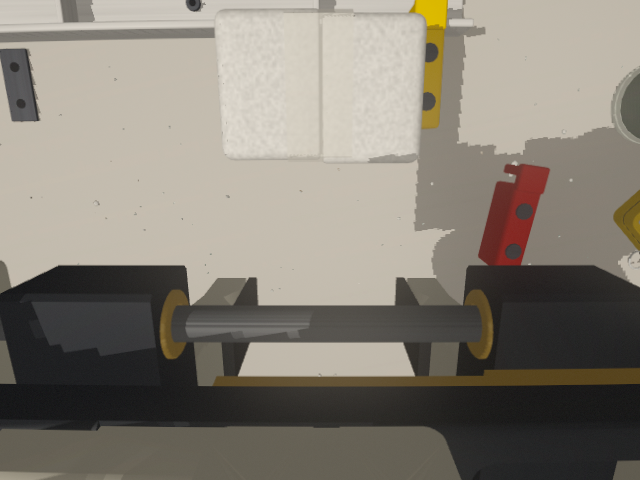

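Box and stop touch at around (422,90), and the far side lies along the fence. Near the fence the box edge (218,12)→(420,15) looks slightly turned against the fence line, so I'll measure that.

Run:
```python
from h import *; from go import *
p=cv2.imread('pics/w8.png'); cv2.imwrite('pics/w8a.png',cv2.resize(p[0:50,0:240],None,fx=3.3,fy=6,interpolation=cv2.INTER_CUBIC)); cv2.imwrite('pics/w8b.png',cv2.resize(p[0:180,210:490],None,fx=2.8,fy=3.3,interpolation=cv2.INTER_CUBIC))
```

```text
(no output)
```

View pics/w8a.png

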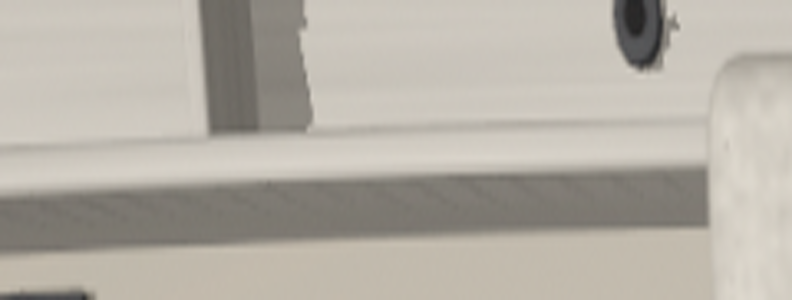

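View pics/w8b.png

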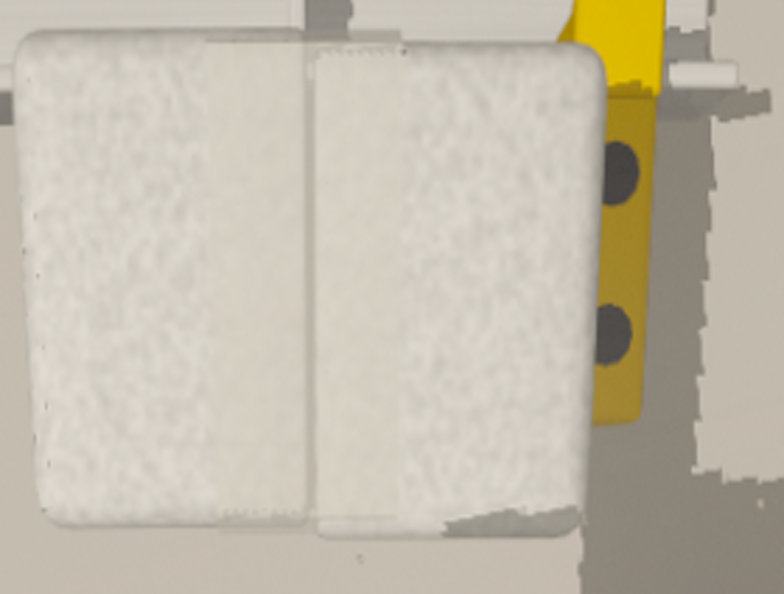

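Run:
```python
from h import *; from go import *
ci=imaging.camera_info('wrist')
f=hit(ci,[(0,32),(106,29.8),(212,28.3),(450,26.2),(473,26.5)],.034); print(f.round(4).tolist())
g=np.polyfit(f[:,1],f[:,0],1); print('fence ang x',-np.degrees(np.arctan(g[0])), np.polyval(g,f[:,1])-f[:,0])
b=hit(ci,[(228,9.4),(418,13),(231,159),(412,162.5)],.088)
for i in(0,2): e=b[i+1]-b[i]; print('box',np.degrees(np.arctan2(e[1],e[0]))+90, b[i:i+2].round(4).tolist())
e=hit(ci,[(425.5,25),(421.5,125)],.088); e=e[0]-e[1]; print('end',np.degrees(np.arctan2(e[1],e[0])))
A=np.radians(-np.degrees(np.arctan(g[0])))
n=np.array([np.cos(A),np.sin(A)])
print('dist of box far/near edges from fence', [((q-f[2])@n).round(4) for q in b])
```

```text
[[0.694, 0.1451], [0.6773, 0.0633], [0.6612, -0.0164], [0.6268, -0.1937], [0.6232, -0.211]]
fence ang x -11.202096526064553 [-3.50984873e-04  1.44541500e-04  4.55473658e-04 -1.90049925e-04
 -5.89803586e-05]
box -12.481252314654483 [[0.654, -0.0405], [0.6282, -0.1568]]
box -12.629974482439792 [[0.5643, -0.0187], [0.5372, -0.1393]]
end -10.59226333650422
dist of box far/near edges from fence [np.float64(-0.0024), np.float64(-0.0051), np.float64(-0.0947), np.float64(-0.0978)]
```

Fence -11.2°, box about -12.5°. That is inside the limit, but a square press will tidy it up.

Request:
apply_moves(
  moves=[
    [0, -0.02, 0.3, 0, 0, -0.003],
    [0, -0.02, 0.55, 0, 0, -0.003],
    [0, -0.02, 0.72, 0, 0, -0.003],
    [0, -0.02, 0.8, 0, 0.004, -0.003],
    [0.04, -0.02, 0.81, 0, 0.004, -0.003],
    [0.08, -0.02, 0.81, 0, 0.004, -0.003],
    [0.12, -0.02, 0.81, 0, 0.004, -0.003],
    [0.14, -0.02, 0.81, 0, 0.004, -0.003],
    [0.155, -0.02, 0.81, 0, 0.004, -0.003],
  ],
)

```text
time_s: 16.35
tcp_pos: [0.5296, -0.0743, 0.0394]
eef_rot: [179.9, -0.0, -11.3]
contact_force: [0.5, -0.9, -0.0]
gripper_width: 0.0593
```

```bash
python3 -c "
from go import *
go(F(-.112,.063,.038),-11.2)"
```

```text
t 16.35 tcp [ 0.5296 -0.0743  0.0394] rot [179.9  -0.  -11.3] fencexy -0.1194 0.0632 F [ 0.5 -0.9 -0. ] w 0.059 j [ 13.  19. -30.   0. -41.  65.]
target [ 0.5368 -0.0759  0.038 ] shift [0.037, 0.001, 0.007] rot [0.001, -0.0, -0.001]
```

Request:
apply_moves(
  moves=[
    [0.01, 0, 0, 0, 0, 0],
    [0.02, 0, 0, 0, 0, 0],
    [0.03, 0, 0, 0, 0, 0],
  ],
)

```text
time_s: 16.73
tcp_pos: [0.5355, -0.0755, 0.0394]
eef_rot: [179.9, -0.0, -11.3]
contact_force: [-0.2, -0.9, -0.1]
gripper_width: 0.0598
```

Request:
apply_moves(
  moves=[
    [0.01, 0, 0, 0, 0, 0],
    [0.018, 0, 0, 0, 0, 0],
  ],
)

```text
time_s: 16.98
tcp_pos: [0.5378, -0.0762, 0.0392]
eef_rot: [179.8, 0.1, -11.3]
contact_force: [-6.5, 2.9, 3.7]
gripper_width: 0.0594
```

Request:
apply_moves(
  moves=[
    [0.008, 0, 0, 0, 0, 0],
    [0.014, 0, 0, 0, 0, 0],
  ],
)

```text
time_s: 17.23
tcp_pos: [0.5377, -0.0766, 0.0387]
eef_rot: [179.8, 0.4, -11.3]
contact_force: [-13.0, 6.6, 9.9]
gripper_width: 0.0597
```

```bash
python3 -c "
from go import *
go(F(-.112,.063,.038),-11.2)"
```

```text
t 17.23 tcp [ 0.5377 -0.0766  0.0387] rot [179.8   0.4 -11.3] fencexy -0.111 0.0625 F [-13.    6.6   9.9] w 0.06 j [ 13.  20. -29.   0. -42.  66.]
target [ 0.5368 -0.0759  0.038 ] shift [-0.005, -0.002, 0.004] rot [0.002, 0.004, -0.001]
```

The box stopped hard at the same tool position as before (-0.111 in the fence frame). I'll back off and check from the same viewpoint.

Request:
apply_moves(
  moves=[
    [-0.08, 0, 0, 0, 0, 0],
    [-0.2, 0, 0, 0, 0, 0],
    [-0.2, 0, -0.3, 0, 0, 0],
    [-0.2, 0, -0.6, 0, 0, 0],
    [-0.2, 0, -0.81, 0, 0, 0],
    [-0.2, 0, -0.81, 0, 0, 0],
    [-0.2, 0, -0.81, 0, 0, 0],
  ],
)

```text
time_s: 18.1
tcp_pos: [0.4989, -0.0683, 0.2005]
eef_rot: [179.8, 0.4, -11.3]
contact_force: [-0.7, -0.4, -1.1]
gripper_width: 0.0598
```

Run:
```python
from h import *; from go import *
go(F(-.15,.063,.2),-11.2)
ci=imaging.camera_info('wrist'); p,d=imaging.capture('wrist'); np.savez('pics/w9.npz',p=p,**{'T':ci['T']}); cv2.imwrite('pics/w9a.png',cv2.resize(p[0:50,0:240],None,fx=3.3,fy=6,interpolation=cv2.INTER_CUBIC)); cv2.imwrite('pics/w9b.png',cv2.resize(p[0:180,210:490],None,fx=2.8,fy=3.3,interpolation=cv2.INTER_CUBIC))
```

```text
t 18.1 tcp [ 0.4989 -0.0683  0.2005] rot [179.8   0.4 -11.3] fencexy -0.1506 0.0629 F [-0.7 -0.4 -1.1] w 0.06 j [ 15.   6. -22.  -0. -62.  64.]
target [ 0.4996 -0.0684  0.2   ] shift [0.003, -0.0, 0.002] rot [0.002, 0.005, -0.001]
```

View pics/w9a.png

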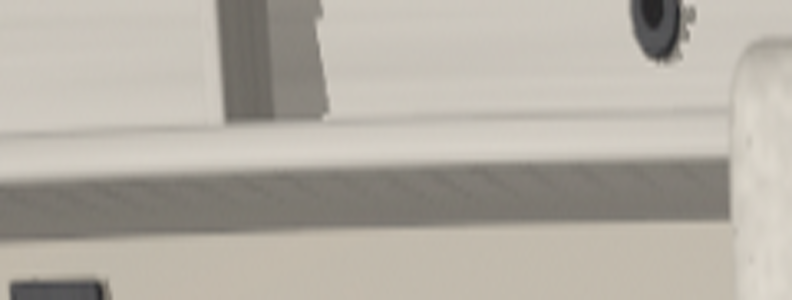

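View pics/w9b.png

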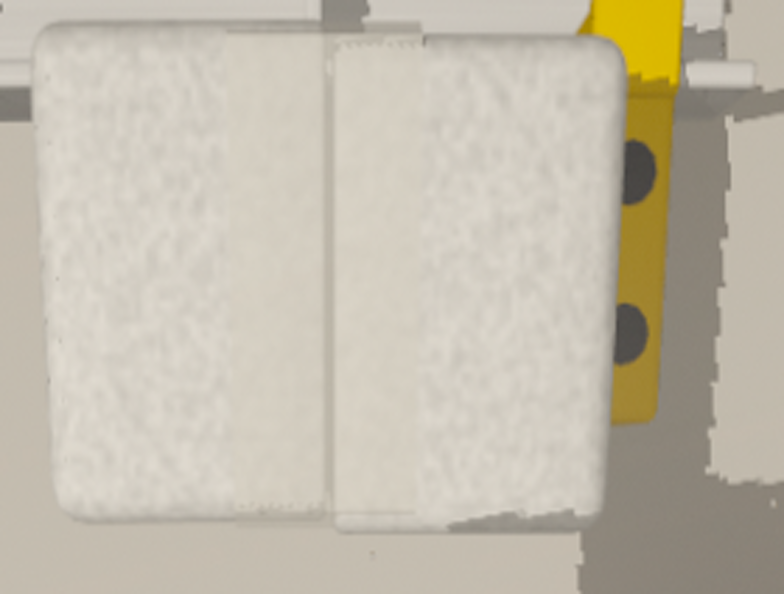

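Run:
```python
from h import *; from go import *
ci=imaging.camera_info('wrist'); print(abs(ci['T']-np.load('pics/w9.npz')['T']).max())
s=lambda L:[(x/2.8+210,y/3.3) for x,y in L]
f=hit(ci,[(0,184/6),(106,171/6),(220,159/6)]+s([(690,83),(750,87)]),.034)
g=np.polyfit(f[:,1],f[:,0],1); A=-np.arctan(g[0]); n=np.array([np.cos(A),np.sin(A)]); t=np.array([-n[1],n[0]]); print('fence',np.degrees(A),(np.polyval(g,f[:,1])-f[:,0]).round(4))
o=np.array([np.polyval(g,-.1),-.1])
P=lambda L,z:[((q-o)@n*1000,(q-o)@t*1000) for q in hit(ci,s(L),z)]
print('far L',np.round(P([(60,22),(315,20)],.088),1).tolist(),'far R',np.round(P([(430,34),(590,37)],.088),1).tolist())
print('near L',np.round(P([(85,521),(320,519)],.088),1).tolist(),'near R',np.round(P([(345,531),(590,530)],.088),1).tolist())
print('end R',np.round(P([(626,100),(604,480)],.088),1).tolist(),'end L',np.round(P([(33,100),(52,450)],.088),1).tolist())
print('stop outer top',np.round(P([(672,110),(659,400)],.04),1).tolist())
```

```text
0.0013447939174847101
fence -11.05930115400904 [-0.0002  0.0002  0.0001 -0.0004  0.0003]
far L [[-2.1, 61.3], [-2.2, 4.7]] far R [[-4.6, -20.8], [-5.0, -56.5]]
near L [[-94.6, 61.0], [-94.5, 4.1]] near R [[-97.0, -1.9], [-97.0, -61.4]]
end R [[-16.0, -65.2], [-86.9, -64.3]] end L [[-15.5, 68.2], [-80.4, 68.0]]
stop outer top [[-6.7, -89.9], [-69.7, -90.8]]
```

The check agrees: each half of the box is parallel to the fence within about 0.4°, its centre is about 49.6 mm from the fence face, and its end meets the stop within about 1 mm. The apparent tilt was a moulded step between the two halves. The arm is clear, so I'm handing in.

```bash
python3 -c "
from plant import r,status
print(r.close_job(), status.get_state()['time_s'])"
```

```text
the job is handed in; nothing more can be done
the job is handed in; nothing more can be done
```

The jar box is against the fence and the yellow end stop, and I handed the job in at about 18 s of the 43 s allowed. No verdict was reported.

**What I did:** I pushed the long side to the fence with two parted fingers, then pushed the end along the fence to the stop. Force rises of about 28 N at the fence and 19 N at the stop showed contact. I finished with a square press against the fence, which stopped hard at the same place as the first time.

**Last checks, from the wrist camera:**

| Check | Measured | Required |
|---|---|---|
| Box centre in front of the fence face | about 49.6 mm | 46 to 53 mm |
| Angle to the fence | within about 0.4° (0.007 rad) | under 0.035 rad |
| End against the stop's inner face | within about 1 mm | within 4 mm |

- **Clear of the robot:** the gripper was about 0.2 m above the table and touching nothing at hand-in. The arm stayed well away from the jars, tape measure and spray bottle, but I did not measure their positions again afterwards.
- **Disagreements:** before the last press, one measurement suggested the box was turned 1.3°. Most of that came from a step of about 2.4 mm between the two halves of the box. The two fixed cameras also differed by 6 to 12 mm on the fence's position, so I relied on contact forces and the wrist camera.

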